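# Lock the bayonet cap of the open filter housing

### The arm

A 6-joint arm with a two-finger parallel gripper is mounted at the origin on a cart in front of the work surface, level with it; the furniture and walls round the work are solid. World frame = base frame: x ahead of the robot, y to its left, z up, the work surface at z = 0. Lengths are in mm, angles in rad, forces in N, time in s.
With the tool pointing down it reaches from about 350 to 875 mm from the base axis. Payload 4.2 kg.
Tool frame: the origin (TCP) lies on the mounting face of the last link; the fingertips stand 173 mm ahead of it and the grasp point (between the pads) lies grip_point_offset ahead of it (grip_point_offset is the distance from the TCP to the grasp point, in mm); z points along the fingers, y is the line along which they close (so a half turn about z gives the same grasp; the last joint's range is limited). The gripper opens to 85 mm and grips with 20 to 120 N. Pads are 22 mm wide; open, the fingers measure 114 mm over their backs; the gripper's body (76 mm by 85 mm) begins 54 mm behind the grasp point. The pads swing forward as they close: fully open they stand 13 mm farther back than shut.
Start: joints at [-0.858, 0.385, 0.008, 0, -1.194, -0.259], TCP at [274.002, -561.714, 404.712] pointing down, gripper open.
Joint ranges: [-3.14, 3.14], [-1.21, 2.06], [-1.07, 1.41], [-3.16, 2.05], [-2.99, -0.16], [-3.1, 3.1]. Speed limits (rad/s): [2.79, 2.79, 3.14, 3.14, 3.14, 3.14].

### API

Orientations are given as a unit quaternion [x, y, z, w].
In Python, from bench import read_state, get_image, job_done, recognise, place_of, grip_point_offset gives the robot as it stands. The module is installed in compiled form; this text tells all that it offers.
- The arm moves only by the tool carry_out, never from a script. Its arguments are lists of equal length, an entry for each row: "slide": the shift along the tool's x, y, z in m, a list of three; "roll": the turn about the tool's z in degrees; "claw": the finger opening in m, from 0 to 0.0854. A call has 1 to 8 rows; each row is the pose to reach, as a shift and turn from the pose commanded when the call began, along the tool's axes at that moment; what a row does not reach only later rows make up. A row lasts 1/8 s, in which the tool goes at most 62.5 mm and 10.7 degrees, less where a joint would pass 70% of its speed; a pose out of reach is approached as far as the arm can. A call with a gripper value outside its range is refused whole. The fingers move at their own pace and stop on an object; the grip force is fixed at half the most. Time passes only in rows, so rows that repeat a pose let the fingers close. It gives the time, the measured TCP pose, the force, the opening and the grip force at its end, in the units of the state.
- read_state(): the state, without advancing time (a new reading comes with each control period).
- get_image(name): name is "side" or "top" or "wrist"; returns a dict with "img" (384x512x3 uint8, red, green, blue), "z_map" (384x512 float32, mm along the optical axis (not along the pixel's ray), 0 where there is no reading), "mtx" (3x3 intrinsics, pixels), "world_from_camera" (4x4, takes a point from camera to world coordinates); the wrist camera has in their place "T_tool_cam" (4x4, takes a point from camera to tool coordinates, whose origin is the TCP and whose axes are the flange's). Camera axes: x right, y up, looking along -z (the intrinsics and any distortion apply to the point x, -y, -z); pixel columns grow to the right and rows downward; lengths in mm; the calibration is good to about 2 mm. A picture is of the moment at which its call begins: read the wrist's pose just before it.
- job_done(): hands the job in; it is judged then, once.
Trained networks look in a picture, given as the dict that the camera call returned (one of the last four; its "shot" number tells which), for a name from the list of things; names that differ only in an ending like _2 or _b are one class to them, and where a whole thing is asked for, a point or a joint stands for the part that bears it (a point fixed in the world has none). Each returns a list of dicts, best first, with "conf" (0 to 1); they miss things now and then, are a little off and sometimes report something else, mostly with a low value. They report only what shows in the picture. A call takes as long as a camera call.
- recognise(picture, thing): "at" ([column, row] in pixels, amid what is visible of it).
- place_of(picture, thing): "at" ([column, row] in pixels: a listed point, or the origin of a listed thing).
The state is a dict: "clock": time; "joints": joint angles; "joint_vel": joint speeds; "joint_efforts": joint torques, N m; "position": TCP position; "ee_rot": TCP orientation; "contact_force": force on the tool from outside, world axes, zero at the start; "wrist_torque": the same for the moment, N m; "gripper_width": finger opening in mm; "grasp_force": force on a finger pad.
Only numpy, scipy, OpenCV 4.12 (cv2) and the standard library are available. Lean on these libraries where they do the work, as an engineer would, in place of code of your own. Each camera call takes 0.05 s, during which the arm holds its last target. There are 200 camera calls.

### The job

Of the three filter housings on the bench, one still has its cap standing up unlocked, with the grip bar across the line of its two hose stubs. Push that cap fully down against its spring, then turn it a quarter turn clockwise (seen from above) so that the bar lies in line with the stubs, and let it spring up into its lock and let go.

Things in the scene. Friction and masses are not known exactly. Their poses are not given: they have to be found in the camera images.
- filter_cap: The unlocked steel cap, 0.15 kg: a 68 mm round flange, 6 mm thick, over a 44 mm plug with two side lugs that stands in the housing's mouth. Origin: on its axis, at the flange's underside; z up, x along grip bar and lugs (a half turn is the same). Now 17 mm above the rim, bar within 5 degrees of across the stubs. The other two housings' caps are locked: bar in line with the stubs.
- cap_bar (a point): Centre of the cap's upright grip bar, 24 mm above the cap's origin: 64 mm long (along the cap's x), 16 mm thick, 36 mm tall (from the flange's top, 6 mm above the cap's origin, to 42 mm above it). Pinch it across its thickness from above.
- filter_pot: The housing of the unlocked cap: an upright aluminium pot, 82 mm across, rim 100 mm high, fixed to the bench on a 100 x 100 x 8 mm grey base. Origin on its axis at bench level, z up. Two brass hose stubs stick out along its +y and -y to 65 mm from the axis, 52 mm high. The cap's entry slots lie along x; locked, the bar lies along y.
- pot_mouth (a point): Centre of the housing's rim. The cap goes down 17 mm (4 to 10 N of spring) until its flange meets the rim, a rigid stop; it turns only when 14 mm or more down, only clockwise from above, to a stop at about 100 degrees. From 75 degrees on, when released, it rises until the flange is 9 mm above the rim and is locked there, 8 mm lower than at the start.

How it is judged:
By the outcome, as a careful person would: the job done as asked, in the order asked, and still so for the second after the job is handed in, with the robot touching nothing.
It also fails if it takes over 40 s, if anything falls off the work surface, if the arm or the gripper's body presses on something with over 40 N, if the wrist force passes 120 N, or if a joint passes its speed limit or range.

## Working session

There is one attempt and no reset: what is moved stays moved. The work goes in short steps, Python scripts to look and compute and a tool call to move; the robot and the scene stay as the last step left them, time stands still between calls to the robot, and variables do not carry over. Pictures are saved under pics/ and viewed, at most 10 in all, crops included, and the job is handed in when it is done.

Besides the shell and the picture viewer there is one more tool, called after "Emit:" as a command line: name --pt "numbers of a row" for each row, then --argument value for the rest. carry_out: Moves the arm, as the interface text tells. Its arguments: {"type":"object","properties":{"slide":{"type":"array"},"roll":{"type":"array"},"claw":{"type":"array"}},"required":["slide","roll","claw"]}

```bash
mkdir -p pics; cat > h.py <<'E'
import numpy as np, cv2
from bench import *
def world(p,uv,depth=None,z=None,T=None):
    K=np.array(p["mtx"]);T=np.array(p["world_from_camera"]) if T is None else T
    u,v=uv
    r=np.array([(u-K[0,2])/K[0,0],-(v-K[1,2])/K[1,1],-1.])
    if z is not None:
        d=T[:3,:3]@r; s=(z-T[2,3])/d[2]
    else: s=depth
    return T[:3,:3]@(r*s)+T[:3,3]
def save(p,n): cv2.imwrite("pics/"+n,cv2.cvtColor(p["img"],cv2.COLOR_RGB2BGR))
E
python3 - <<'E'
from h import *
s=read_state();print(s);print(grip_point_offset if not callable(grip_point_offset) else grip_point_offset())
for n in("top","side"):
    p=get_image(n);save(p,n+"0.png");print(n,[k for k in p if k not in("img","z_map")],np.round(p["world_from_camera"],2).tolist())
    for t,z in(("filter_cap",117),("cap_bar",141),("filter_pot",0),("pot_mouth",100)):
        for f in place_of(p,t)[:4]: print(t,f,np.round(world(p,f["at"],z=z)))
E
```

```text
{'clock': 0.0, 'joints': array([-8.58366027e-01,  3.85506047e-01,  6.62254615e-03, -5.18548946e-04,
       -1.19402137e+00, -2.58612195e-01]), 'joint_vel': array([ 7.12548972e-05,  9.23697376e-04, -5.18677776e-04, -4.03280385e-04,
        1.13784515e-03,  3.60487966e-04]), 'joint_efforts': array([-2.75556550e-05, -3.92288661e+01,  1.88400078e+01,  4.18605655e+00,
       -4.57355534e-03,  5.86204706e-06]), 'position': array([ 273.93928777, -561.51855757,  403.64749963]), 'ee_rot': array([-2.24873559e-01,  9.74387353e-01,  1.04489169e-03, -2.78859011e-04]), 'contact_force': array([0.80353214, 0.24108789, 0.72193855]), 'wrist_torque': array([-0.03332091,  0.00287302,  0.0293065 ]), 'grasp_force': 0.0, 'gripper_width': 85.96446693532799}
154.70000000000002
top ['mtx', 'world_from_camera', 'shot'] [[0.02, 0.98, -0.18, 360.11], [-1.0, 0.02, -0.0, 11.58], [-0.0, 0.18, 0.98, 947.08], [0.0, 0.0, 0.0, 1.0]]
filter_cap {'at': [254.6, 167.7], 'conf': 0.86} [579.  25. 117.]
cap_bar {'at': [255.2, 167.8], 'conf': 0.82} [573.  23. 141.]
filter_pot {'at': [253.8, 180.1], 'conf': 0.9} [575.  28.   0.]
filter_pot {'at': [254.2, 163.5], 'conf': 0.32} [622.  28.   0.]
pot_mouth {'at': [254.4, 170.6], 'conf': 0.92} [576.  25. 100.]
side ['mtx', 'world_from_camera', 'shot'] [[0.84, -0.37, 0.38, 903.25], [0.54, 0.58, -0.62, -652.1], [0.01, 0.73, 0.69, 836.4], [0.0, 0.0, 0.0, 1.0]]
filter_cap {'at': [285.2, 195.8], 'conf': 0.94} [569.  25. 117.]
cap_bar {'at': [286.7, 189.2], 'conf': 0.71} [571.  26. 141.]
filter_pot {'at': [287.7, 221.9], 'conf': 0.82} [575.  43.   0.]
pot_mouth {'at': [286.0, 202.7], 'conf': 0.96} [576.  19. 100.]
```

```bash
python3 - <<'E'
import cv2
a=cv2.imread("pics/top0.png");b=cv2.imread("pics/side0.png")
cv2.imwrite("pics/a.png",cv2.resize(a[100:260,150:360],None,fx=3.6,fy=3.6))
cv2.imwrite("pics/b.png",b)
E
```

```text
(no output)
```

View pics/a.png

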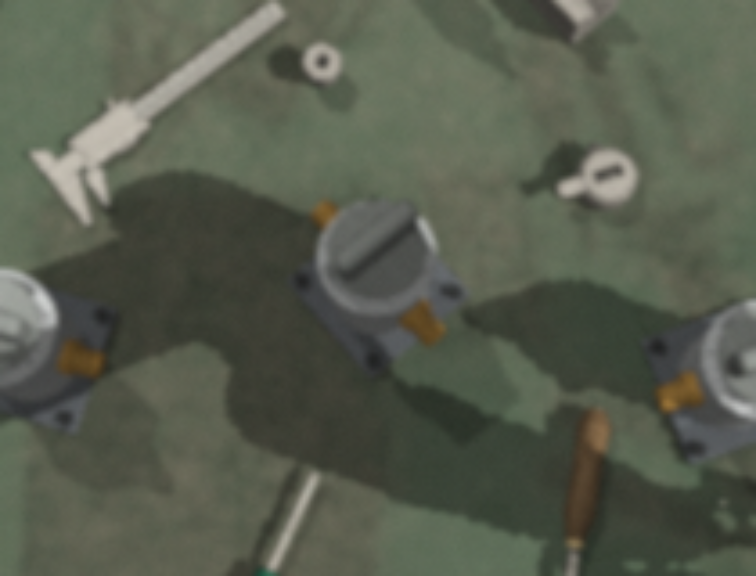

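View pics/b.png

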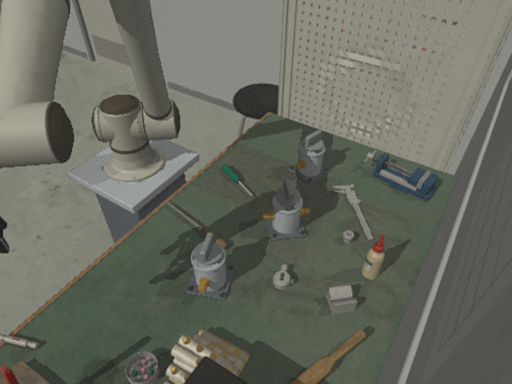

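The top picture shows the middle housing at about (254,170) in full-image pixels. Its bar runs at about -40° in world and its stubs at about 47°, so this is the unlocked one. The other two, at left and right, have bars in line with their stubs. The side picture agrees, with the middle pot at (287,210). I'll move there with a negative roll so that q6 has room for the +90° turn.

Emit:
carry_out --pt "-0.04 0.03 0" --pt "-0.08 0.06 0" --pt "-0.12 0.09 0" --pt "-0.16 0.12 0" --pt "-0.2 0.15 0" --pt "-0.24 0.18 0" --pt "-0.28 0.21 0" --pt "-0.32 0.24 0" --roll '[-8,-16,-24,-32,-40,-48,-56,-64]' --claw '[0.0854,0.0854,0.0854,0.0854,0.0854,0.0854,0.0854,0.0854]'

```text
clock: 1.5
position: [456.9, -204.2, 405.1]
ee_rot: [0.709, -0.705, 0.0, -0.0]
contact_force: [1.2, 0.5, 0.3]
gripper_width: 85.4
grasp_force: 0.0
```

```bash
cat >> h.py <<'E'
from scipy.spatial.transform import Rotation as R
def delta(goal,yang):
    s=read_state(); M=R.from_quat(s["ee_rot"]).as_matrix()
    a=np.degrees(np.arctan2(M[1,1],M[0,1])); 
    print("q",np.round(s["joints"],3),"pos",np.round(s["position"],1),"yang",round(a,1),"F",np.round(s["contact_force"],1),"toolz",np.round(M[:,2],3))
    print("slide mm",np.round(M.T@(np.array(goal)-s["position"]),1),"roll",round((a-yang+180)%360-180,1))
E
python3 -c "
from h import *
delta([576,24,404],229)"
```

```text
q [-0.095  0.172 -0.29   0.    -1.108  0.1  ] pos [ 456.9 -204.2  405.1] yang -179.7 F [1.2 0.5 0.3] toolz [ 0.001 -0.    -1.   ]
slide mm [-227.6 -120.2    1.2] roll -48.7
```

Emit:
carry_out --pt "-0.04 -0.02 0" --pt "-0.08 -0.04 0" --pt "-0.12 -0.06 0" --pt "-0.15 -0.08 0" --pt "-0.18 -0.1 0" --pt "-0.21 -0.11 0" --pt "-0.228 -0.12 0.001" --pt "-0.228 -0.12 0.001" --roll '[-7,-14,-21,-28,-35,-42,-48.7,-48.7]' --claw '[0.0854,0.0854,0.0854,0.0854,0.0854,0.0854,0.0854,0.0854]'

```text
clock: 2.5
position: [576.8, 23.4, 403.4]
ee_rot: [0.936, -0.352, -0.0, 0.0]
contact_force: [0.2, -0.4, -0.0]
gripper_width: 85.0
grasp_force: 0.0
```

```bash
python3 - <<'E'
from h import *
delta([576,24,330],229)
s=read_state();p=get_image("wrist");save(p,"w0.png")
T=np.eye(4);T[:3,:3]=R.from_quat(s["ee_rot"]).as_matrix();T[:3,3]=s["position"]
W=T@np.array(p["T_tool_cam"]); print(np.round(p["T_tool_cam"],2).tolist())
for t,z in(("filter_cap",117),("cap_bar",141),("filter_pot",0),("pot_mouth",100)):
    for f in place_of(p,t)[:2]: print(t,f,np.round(world(p,f["at"],z=z,T=W),1))
# depth cloud
K=np.array(p["mtx"]);zm=p["z_map"];v,u=np.mgrid[:384,:512]
P=np.stack([(u-K[0,2])/K[0,0]*zm,-(v-K[1,2])/K[1,1]*zm,-zm],-1)@W[:3,:3].T+W[:3,3]
d=np.hypot(P[...,0]-576,P[...,1]-24)
for n,lo,hi,rr in(("bartop",150,166,45),("flange",117,128,45)):
    m=(zm>0)&(P[...,2]>lo)&(P[...,2]<hi)&(d<rr);q=P[m]
    if len(q)<20: print(n,len(q));continue
    r=cv2.minAreaRect(q[:,:2].astype(np.float32)); ev=np.linalg.eigh(np.cov(q[:,:2].T))[1][:,1]
    print(n,len(q),q.mean(0).round(1),r,cv2.minEnclosingCircle(q[:,:2].astype(np.float32)),"dir",np.degrees(np.arctan2(ev[1],ev[0])))
E
```

```text
q [ 0.321  0.305 -0.115 -0.    -1.152  0.53 ] pos [576.8  23.4 403.4] yang -131.2 F [ 0.2 -0.4 -0. ] toolz [-0. -0. -1.]
slide mm [-1.   0.1 73.4] roll -0.2
[[0.0, 0.96, 0.28, 70.75], [1.0, -0.0, 0.0, 1.03], [0.0, 0.28, -0.96, 30.9], [0.0, 0.0, 0.0, 1.0]]
filter_cap {'at': [248.5, 189.2], 'conf': 0.73} [572.8  28.1 117. ]
cap_bar {'at': [249.0, 199.9], 'conf': 0.55} [570.7  29.1 141. ]
filter_pot {'at': [252.9, 163.8], 'conf': 0.8} [569.3  24.7   0. ]
bartop 1489 [574.9  25.2 157.9] ((573.4921264648438, 26.53168487548828), (16.028366088867188, 62.75874328613281), 41.208580017089844) ((573.37939453125, 26.436016082763672), 31.383485794067383) dir 131.19733325263618
flange 2838 [575.2  25.8 122.9] ((573.6549072265625, 25.903913497924805), (66.98623657226562, 65.37881469726562), 42.79572296142578) ((572.9302368164062, 26.93146324157715), 34.02075958251953) dir -137.74051368836572
```

View pics/w0.png

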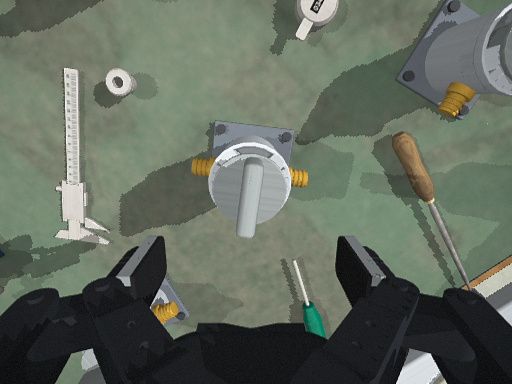

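The wrist view shows the cap at (249,190), with its bar pointing nearly towards the gripper and the stubs at (202,167) and (298,178) across it. The depth data gives a 16 x 63 mm bar centred at (573.4, 26.5), direction 131.2°, top at about z = 158, which fits the given sizes.

```bash
python3 - <<'E'
from h import *
delta([573.4,26.5,302],221.2)
s=read_state();p=get_image("wrist")
T=np.eye(4);T[:3,:3]=R.from_quat(s["ee_rot"]).as_matrix();T[:3,3]=s["position"];W=T@np.array(p["T_tool_cam"])
h=cv2.cvtColor(p["img"],cv2.COLOR_RGB2HSV);m=cv2.inRange(h,(8,120,80),(28,255,255))
n,l,st,c=cv2.connectedComponentsWithStats(m[140:205,180:320]);q=[]
for i in range(1,n):
    if st[i,4]>60:
        v,u=np.where(l==i);uv=(u.mean()+180,v.mean()+140);q.append(world(p,uv,z=60,T=W));print(uv,q[-1].round(1))
d=q[1]-q[0];print(np.degrees(np.arctan2(d[1],d[0])),(q[0]+q[1])/2)
E
```

```text
q [ 0.318  0.303 -0.116  0.    -1.152  0.53 ] pos [576.   21.5 403.9] yang -131.4 F [ 0.3 -0.8  0.3] toolz [ 0.  0. -1.]
slide mm [ -5.3  -2.  101.9] roll 7.4
(np.float64(200.01533742331287), np.float64(166.65337423312883)) [614.5  61.2  60. ]
(np.float64(296.2720848056537), np.float64(177.64664310954063)) [534.3 -11.   60. ]
-138.01857882226756 [574.40833245  25.08710546  60.        ]
```

Emit:
carry_out --pt "-0.0025 -0.001 0" --pt "-0.005 -0.002 0.02" --pt "-0.005 -0.002 0.04" --pt "-0.005 -0.002 0.05" --pt "-0.005 -0.002 0.05" --roll '[4,7.5,7.5,7.5,7.5]' --claw '[0.0854,0.0854,0.0854,0.06,0.06]'

```text
clock: 3.42
position: [573.9, 26.7, 353.3]
ee_rot: [0.911, -0.413, -0.0, 0.0]
contact_force: [-0.6, 0.2, 0.5]
gripper_width: 60.0
grasp_force: 0.0
```

```bash
python3 - <<'E'
from h import *
p=get_image("wrist");s=read_state();A=[]
for k in range(3):
    s=read_state();p=get_image("wrist")
    T=np.eye(4);T[:3,:3]=R.from_quat(s["ee_rot"]).as_matrix();T[:3,3]=s["position"];W=T@np.array(p["T_tool_cam"])
    K=np.array(p["mtx"]);zm=p["z_map"];v,u=np.mgrid[:384,:512]
    P=np.stack([(u-K[0,2])/K[0,0]*zm,-(v-K[1,2])/K[1,1]*zm,-zm],-1)@np.array(p["T_tool_cam"])[:3,:3].T+np.array(p["T_tool_cam"])[:3,3]
    zt=s["position"][2]-P[...,2]
    m=(zm>0)&(zt>150)&(zt<166)&(np.hypot(P[...,0],P[...,1])<45)
    # exclude fingers: keep component containing most central region
    n,l,st,c=cv2.connectedComponentsWithStats(m.astype(np.uint8)); i=1+st[1:,4].argmax()
    q=P[l==i]; print("tool frame",cv2.minAreaRect(q[:,:2].astype(np.float32)),np.median(zt[l==i]),s["gripper_width"])
save(p,"w1.png"); delta([573.7,25.5,302],221.2)
E
```

```text
tool frame ((-0.1892223358154297, 0.7999429702758789), (16.03061294555664, 62.581241607666016), 89.84471130371094) 158.2955142472577 59.80231056704351
tool frame ((-0.4465503692626953, 1.0198349952697754), (16.019638061523438, 62.847293853759766), 89.34732818603516) 158.29587104180274 59.85733959268984
tool frame ((-0.7189807891845703, 1.1828975677490234), (15.862529754638672, 63.281822204589844), 89.57647705078125) 158.32237729504965 60.16183674707168
q [ 0.329  0.34  -0.192  0.    -1.036  0.39 ] pos [574.2  27.  354.7] yang -138.8 F [0.4 0.  0.5] toolz [ 0.002  0.    -1.   ]
slide mm [ 0.8  1.5 52.7] roll 0.0
```

View pics/w1.png

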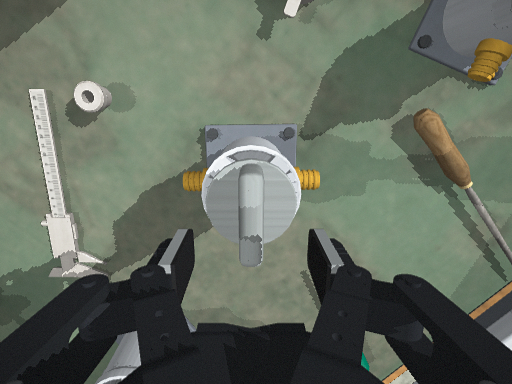

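The bar (column 251) is centred between the fingers and parallel to the pads, and the stubs lie level across the picture. Next I go down and close.

Emit:
carry_out --pt "0 0.001 0.02" --pt "0 0.001 0.04" --pt "0 0.001 0.051" --pt "0 0.001 0.051" --pt "0 0.001 0.051" --pt "0 0.001 0.051" --pt "0 0.001 0.051" --pt "0 0.001 0.051" --roll '[0,0,0,0,0,0,0,0]' --claw '[0.05,0.05,0.05,0.03,0.01,0.008,0.008,0.008]'

```text
clock: 4.62
position: [573.5, 26.5, 303.6]
ee_rot: [0.911, -0.413, 0.001, -0.0]
contact_force: [0.3, -0.6, 3.1]
gripper_width: 14.9
grasp_force: 60.8
```

```bash
python3 -c "
from h import *
delta([573.7,25.5,285],221.2);s=read_state();print(s['gripper_width'],s['grasp_force'],s['wrist_torque'])"
```

```text
q [ 0.328  0.391 -0.258  0.001 -0.92   0.391] pos [573.5  26.5 303.6] yang -138.8 F [ 0.3 -0.6  3.1] toolz [ 0.002  0.    -1.   ]
slide mm [ 0.8  0.6 18.6] roll 0.0
14.903273045344546 60.816779136657715 [ 0.08861315 -0.10428355 -0.03749966]
```

Gripped at 60 N. Now push down slowly.

Emit:
carry_out --pt "0 0 0.004" --pt "0 0 0.008" --pt "0 0 0.012" --pt "0 0 0.015" --pt "0 0 0.016" --pt "0 0 0.016" --roll '[0,0,0,0,0,0]' --claw '[0.008,0.008,0.008,0.008,0.008,0.008]'

```text
clock: 5.38
position: [573.6, 26.6, 287.8]
ee_rot: [0.911, -0.413, 0.001, -0.0]
contact_force: [-1.2, 1.0, 8.5]
gripper_width: 15.1
grasp_force: 61.7
```

Emit:
carry_out --pt "0 0 0.001" --pt "0 0 0.0015" --pt "0 0 0.0015" --roll '[0,0,0]' --claw '[0.008,0.008,0.008]'

```text
clock: 5.75
position: [573.6, 26.6, 286.7]
ee_rot: [0.911, -0.413, 0.001, -0.0]
contact_force: [-2.0, 0.2, 10.5]
gripper_width: 15.1
grasp_force: 62.1
```

Emit:
carry_out --pt "0 0 0.0007" --pt "0 0 0.001" --pt "0 0 0.001" --roll '[0,0,0]' --claw '[0.008,0.008,0.008]'

```text
clock: 6.12
position: [573.6, 26.6, 286.7]
ee_rot: [0.911, -0.413, 0.001, -0.0]
contact_force: [-3.1, 1.4, 15.1]
gripper_width: 14.8
grasp_force: 62.7
```

The cap is on the stop: force is up and the position hasn't changed. Now turn clockwise (+roll), backing off slightly.

Emit:
carry_out --pt "0 0 -0.0007" --pt "0 0 -0.0007" --pt "0 0 -0.0007" --pt "0 0 -0.0007" --pt "0 0 -0.0007" --pt "0 0 -0.0007" --pt "0 0 -0.0007" --pt "0 0 -0.0007" --roll '[2,8,14,20,26,32,38,44]' --claw '[0.008,0.008,0.008,0.008,0.008,0.008,0.008,0.008]'

```text
clock: 7.12
position: [573.9, 26.2, 286.7]
ee_rot: [-0.689, 0.725, -0.001, 0.001]
contact_force: [-1.1, -2.4, 10.7]
gripper_width: 14.9
grasp_force: 62.0
```

```bash
python3 -c "
from h import *
delta([573.7,25.5,287],131.7);s=read_state();print(s['gripper_width'],s['grasp_force'],s['wrist_torque'])"
```

```text
q [ 0.328  0.41  -0.278  0.002 -0.88  -0.38 ] pos [573.9  26.2 286.7] yang 177.1 F [-1.1 -2.4 10.7] toolz [ 0.003 -0.001 -1.   ]
slide mm [ 0.7  0.2 -0.3] roll 45.4
14.87123947317396 62.03280687332153 [-0.56511327  0.31848744  0.10371224]
```

Emit:
carry_out --pt "0 0 0" --pt "0 0 0" --pt "0 0 0" --pt "0 0 0" --pt "0 0 0" --pt "0 0 0" --pt "0 0 0" --pt "0 0 0" --roll '[6,12,18,25,32,39,45.5,45.5]' --claw '[0.008,0.008,0.008,0.008,0.008,0.008,0.008,0.008]'

```text
clock: 8.12
position: [573.7, 26.2, 286.6]
ee_rot: [-0.356, 0.935, -0.001, 0.001]
contact_force: [-1.1, -1.0, 10.8]
gripper_width: 14.9
grasp_force: 62.1
```

```bash
python3 - <<'E'
from h import *
delta([573.7,25.5,295],131.7);s=read_state();print(s['wrist_torque']);p=get_image("wrist");save(p,"w2.png")
E
```

```text
q [ 0.328  0.41  -0.278  0.002 -0.881 -1.172] pos [573.7  26.2 286.6] yang 131.7 F [-1.1 -1.  10.8] toolz [ 0.002 -0.001 -1.   ]
slide mm [ 0.5 -0.5 -8.4] roll 0.0
[-0.34783085  0.45759982 -0.00459935]
```

View pics/w2.png

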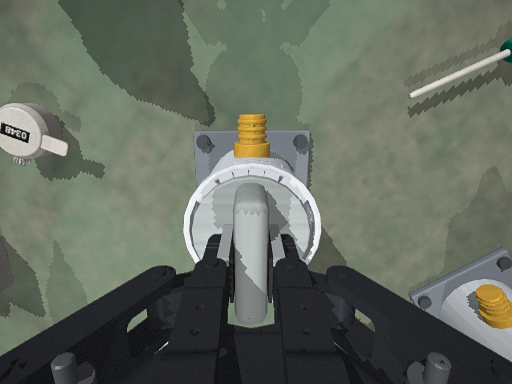

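The bar (column 251) is now in line with the visible stub at (252,130), and the flange is down on the rim. Let it rise gripped, then check that it locks.

Emit:
carry_out --pt "0 0 -0.002" --pt "0 0 -0.004" --pt "0 0 -0.006" --pt "0 0 -0.008" --pt "0 0 -0.0085" --pt "0 0 -0.0085" --roll '[0,0,0,0,0,0]' --claw '[0.008,0.008,0.008,0.008,0.008,0.008]'

```text
clock: 8.93
position: [573.7, 26.2, 294.3]
ee_rot: [-0.356, 0.934, -0.001, 0.001]
contact_force: [0.0, -2.0, 5.9]
gripper_width: 14.9
grasp_force: 61.4
```

Emit:
carry_out --pt "0 0 -0.001" --pt "0 0 -0.001" --pt "0 0 -0.001" --pt "0 0 -0.001" --pt "0 0 -0.02" --pt "0 0 -0.05" --pt "0 0 -0.09" --pt "0 0 -0.11" --roll '[0,0,0,0,0,0,0,0]' --claw '[0.008,0.03,0.05,0.05,0.06,0.06,0.06,0.06]'

```text
clock: 9.93
position: [573.4, 26.5, 405.5]
ee_rot: [-0.356, 0.934, -0.0, 0.001]
contact_force: [0.2, -0.3, -0.1]
gripper_width: 60.4
grasp_force: 0.0
```

```bash
python3 - <<'E'
from h import *
get_image("wrist");get_image("wrist")
s=read_state();p=get_image("wrist");save(p,"w3.png");print(s["position"],s["contact_force"])
C=np.array(p["T_tool_cam"]);K=np.array(p["mtx"]);zm=p["z_map"];v,u=np.mgrid[:384,:512]
P=np.stack([(u-K[0,2])/K[0,0]*zm,-(v-K[1,2])/K[1,1]*zm,-zm],-1)@C[:3,:3].T+C[:3,3]
zt=s["position"][2]-P[...,2];d=np.hypot(P[...,0],P[...,1])
for lo,hi in((143,165),(110,122)):
    m=(zm>0)&(zt>lo)&(zt<hi)&(d<45);n,l,st,c=cv2.connectedComponentsWithStats(m.astype(np.uint8)); i=1+st[1:,4].argmax()
    print(cv2.minAreaRect(P[l==i][:,:2].astype(np.float32)),np.median(zt[l==i]))
E
```

```text
[573.55297466  26.52562213 405.85294228] [-1.21167819  0.3084715   0.12408985]
((3.1319828033447266, 0.9531898498535156), (62.27064895629883, 15.581737518310547), 0.5039733648300171) 150.24414814500057
((3.3996124267578125, 1.1565399169921875), (65.72713470458984, 66.88312530517578), 1.0044912099838257) 114.94435890969908
```

View pics/w3.png

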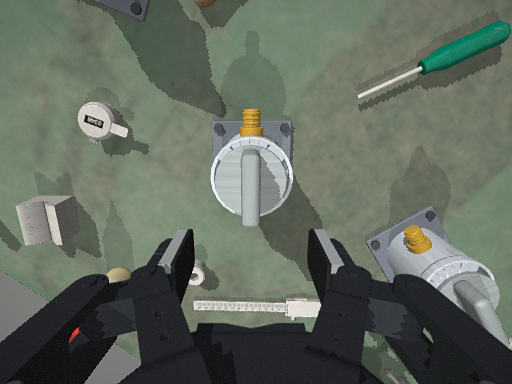

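The bar at (251,188) is in line with the stub at (251,122). Its top is at z = 150.2, 8 mm lower than at the start, so the cap is locked. The gripper is clear.

```bash
python3 -c "
from bench import *
print(job_done())"
```

```text
the job is handed in; nothing more can be done
None
```

The cap was pushed down to its stop and turned a quarter turn clockwise; it rose into its lock 8 mm lower than at the start with the bar in line with the stubs, and the job was handed in after about 10 s with the gripper clear.

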